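# Set the spring-return registration gauge and hold it

## Task

The registration gauge on the printmaking bench is clamped and latched fully home. Turn its clamp knob a quarter turn anticlockwise (seen from above) to its stop to free the arm, then pinch the grip post so that the release button in its side is squeezed right in, and draw the arm out until its pointer stands level with the rider's point on the scale. Finish holding it still there with the button still squeezed, since it springs back when let go, and do not shift the rider or the tin, bottle and ink knife lying about.

Things in the scene. Friction and masses are not known exactly. Their poses are not given: they have to be found in the camera images.
- gauge: Fixed gauge. Origin on the bench; x = the way the arm is drawn out, z up. In its frame (mm): steel bed x -220..190, y -65..55, 8 thick; aluminium sleeve x -200..-45, 30 wide, top at z 52, from which a 14 square bar slides; knob axis x -115, y 0; grip post home x -10, y 0; scale rail along y -50 with 10 mm divisions. A 100 wide fence, top at z 44, rides on the bar 52 ahead of the post.
- clamp_knob (a joint): Angle of the clamp knob, rad: 0 = clamped, grows anticlockwise seen from above, stop at 1.6. Starts between 0 and 0.2. Turning it screws a pin out of the bar: from about 1.0 the bar is free, it counts as freed above 1.25. Stays where left; turning takes about 0.06 N m.
- knob_grip (a point): On the clamp knob's vertical axis, 83 mm above the bench, the height to grip. The black knob has a bar grip 42 mm long, 14 thick, 61 to 93 mm above the bench, on a disc of 22 mm radius. At joint value 0 the bar lies across the sleeve (gauge y), at 1.57 in line with it. The point's y axis runs along the bar, x across its 14 mm.
- grip_point (a point): Where to centre the pinch on the black grip post, 90 mm above the bench, midway between the post's far face and the squeezed button (then 24 mm over both; 30 with the button out). The post is 20 mm along the gauge's x, 22 along y, 42 to 112 mm above the bench and moves with the arm. Pinch from above across the gauge's y, one pad on the button, one on the far face. Axes as the gauge's.
- button_face (a point): Centre of the outer face of the steel release button (radius 9 mm, 90 mm above the bench), in the post's side that looks to the gauge's -y. It stands 8 mm proud and is pressed towards the gauge's +y. A narrow steel latch tongue runs from it down the post.
- release_button (a joint): How far the button is pressed in, m: 0 = out, 0.006 = fully in. Springs back. Pressing starts at about 2 N, fully in takes 6 N. The tongue frees the latch from about 0.0035 on; at home the arm cannot be drawn out more than about 1 mm unless the button is in.
- gauge_slide (a joint): How far the arm is drawn out, m: 0 = home, stop at 0.13. A spring draws it back with 3 to 4.5 N all the way.
- pointer_tip (a point): Tip of the thin steel pointer that sticks out from the post's foot 30 mm sideways (gauge -y), 49 mm above the bench; moves with the arm. Axes as the gauge's.
- rider_mark (a point): Point of the rider, an aluminium block (20 x 18 x 18 mm, top 60 mm above the bench) on the scale rail; its wedge points to the gauge's +y, at the path of the pointer, which passes without touching. Axes as the gauge's. The pointer is set when pointer_tip and rider_mark have the same x in the gauge's frame.
- rider (a joint): Place of the rider along the scale, m: the draw-out (value of gauge_slide) at which the pointer stands level with it. Between 0.05 and 0.12, different each time. It moves only if pushed with more than 8 N; leave it alone.
- ink_tin: Bystander: loose steel tin, radius 42 mm, 65 mm tall, 0.5 kg; origin at its underside's centre. Leave alone.
- oil_bottle: Bystander: loose small brown bottle, radius 21 mm, 95 mm tall; origin at its underside's centre. Leave alone.
- ink_knife: Bystander: loose flat ink knife, 207 x 28 x 14 mm, wooden handle and steel blade, lying near the gauge; origin mid-length. Leave alone.

How it is judged:
By the outcome, as a careful person would: the job done as asked, in the order asked, and still so for the second after the job is handed in, while the arm keeps its last pose, push and grip.
It also fails if it takes over 42 s, if anything falls off the work surface, if the arm or the gripper's body presses on something with over 40 N, if the wrist force passes 120 N, or if a joint passes its speed limit or range.

## Robot

A 6-joint arm with a two-finger parallel gripper is mounted at the origin on the work surface. World frame = base frame: x ahead of the robot, y to its left, z up, the work surface at z = 0. Lengths are in mm, angles in rad, forces in N, time in s.
With the tool pointing down it reaches from about 350 to 975 mm from the base axis. Payload 4.9 kg.
Tool frame: the origin (TCP) lies between the finger pads; the fingertips stand 8 mm ahead of it and the grasp point (between the pads) lies 11 mm behind it (ctrl.nose_length is the distance from the TCP to the fingertips, in mm); z points along the fingers, y is the line along which they close (so a half turn about z gives the same grasp; the last joint's range is limited). The gripper opens to 85 mm and grips with 20 to 120 N. Pads are 22 mm wide; open, the fingers measure 114 mm over their backs; the gripper's body (76 mm by 85 mm) begins 54 mm behind the grasp point. The pads swing forward as they close: fully open they stand 13 mm farther back than shut.
Start: joints at [-1.377, 0.053, 1.613, -0, 1.476, -0.119], TCP at [192.322, -594.654, 239.304] pointing down, gripper open.
Joint ranges: [-3.01, 3.01], [-1.01, 2.22], [0.06, 2.58], [-1.02, 4.17], [0.09, 2.62], [-3.14, 3.14]. Speed limits (rad/s): [2.57, 2.57, 3.14, 3.14, 3.14, 3.14].

## Interface

Orientations are given as a 3x3 rotation matrix whose columns are the frame's x, y, z axes.
In Python, from plant import status, eyes, order, ctrl gives the robot as it stands.
- The arm moves only by the shell command python3 -m inch 'ROWS' [OPENING] [FORCE]. ROWS is JSON, a list of rows, each a list of 6 numbers: the shift along the tool's x, y, z each as a share of 40 cm, from -1 to 1, then the turn, a rotation vector about the tool's x, y, z each as a share of pi rad, from -1 to 1. A call has exactly 5 rows; each row is the pose to reach, as a shift and turn from the pose commanded when the call began, along the tool's axes at that moment, turning the shorter way round; what a row does not reach only later rows make up. A row lasts 1/12 s, in which the tool goes at most 41.7 mm and 7.16 degrees, less where a joint would pass 70% of its speed; a pose out of reach is approached as far as the arm can. A call with a number of a shift or a turn outside -1 to 1 is refused whole. A call with a gripper value outside its range is refused whole. OPENING is the gripper command: -1 is fully open, 1 is shut, values between are in proportion, set as the call begins (- or left out, the last holds). The fingers move at their own pace and stop on an object; FORCE is the grip in N (left out, the last holds). Time passes only in rows, so rows that repeat a pose let the fingers close, or fill a call up. It gives the time, the measured TCP pose, the force, the opening and the grip force at its end, in the units of the state.
- status.observe(): the state, without advancing time (a new reading comes with each control period).
- eyes.get_image(name): name is "side" or "top"; returns a dict with "color" (384x512x3 uint8, blue, green, red), "camera_matrix" (3x3 intrinsics, pixels), "distortion" ([k1, k2, p1, p2, k3] as OpenCV has them; the pictures are not rectified), "world_to_cam" (4x4, takes a point from world to camera coordinates). Camera axes: x right, y down, z forward; pixel columns grow to the right and rows downward; lengths in mm; the calibration is good to about 2 mm. A picture is of the moment at which its call begins. There is no depth.
- order.sign_off(): hands the job in; it is judged then, once.
Trained networks look in a picture, given as the dict that the camera call returned (one of the last four; its "shot" number tells which), for a name from the list of things; names that differ only in an ending like _2 or _b are one class to them, and where a whole thing is asked for, a point or a joint stands for the part that bears it (a point fixed in the world has none). Each returns a list of dicts, best first, with "conf" (0 to 1); they miss things now and then, are a little off and sometimes report something else, mostly with a low value. They report only what shows in the picture. A call takes as long as a camera call.
- eyes.search_frame(picture, target): "bbox" ([left, top, width, height] in pixels, round what is visible of it).
- eyes.cut_out(picture, target): "pixels" (384x512 bool, what is visible of it) and "bbox" ([left, top, width, height] in pixels, round what is visible of it).
- eyes.tip_of(picture, target): "uv" ([column, row] in pixels: a listed point, or the origin of a listed thing).
The state is a dict: "t": time; "joint_positions": joint angles; "qvel": joint speeds; "joint_efforts": joint torques, N m; "eef_pos": TCP position; "eef_rot": TCP orientation; "force": force on the tool from outside, world axes, zero at the start; "wrist_torque": the same for the moment, N m; "width": opening from 0.0 (shut) to 1.0 (fully open); "gripper_force": force on a finger pad.
Only numpy, scipy, OpenCV 4.12 (cv2) and the standard library are available. Lean on these libraries where they do the work, as an engineer would, in place of code of your own. Each camera call takes 0.05 s, during which the arm holds its last target. There are 200 camera calls.

## Working session

There is one attempt and no reset: what is moved stays moved. The work goes in short steps, Python scripts to look and compute and a shell command to move; the robot and the scene stay as the last step left them, time stands still between calls to the robot, and variables do not carry over. Pictures are saved under pics/ and viewed, at most 10 in all, crops included, and the job is handed in when it is done.

```bash
ls; mkdir -p pics
cat > h.py <<'E'
import numpy as np, cv2
from plant import status, eyes, order, ctrl
def ray(im,uv):
    p=cv2.undistortPoints(np.array([[uv]],float),im["camera_matrix"],np.array(im["distortion"],float))[0,0]
    T=np.array(im["world_to_cam"]); R=T[:3,:3]; c=-R.T@T[:3,3]; d=R.T@np.array([p[0],p[1],1]); return c,d
def atz(im,uv,z):
    c,d=ray(im,uv); return c+d*(z-c[2])/d[2]
def proj(im,P):
    T=np.array(im["world_to_cam"]); r=cv2.Rodrigues(T[:3,:3])[0]
    return cv2.projectPoints(np.array(P,float).reshape(-1,1,3),r,T[:3,3],im["camera_matrix"],np.array(im["distortion"],float))[0][:,0]
def rows(target,R=None):
    "shift in tool axes/400 and turn/pi from measured pose"
    s=status.observe(); Rt=np.array(s["eef_rot"]); d=Rt.T@(np.array(target)-s["eef_pos"])/400
    w=np.zeros(3) if R is None else cv2.Rodrigues(Rt.T@np.array(R))[0].ravel()/np.pi
    return np.round(np.r_[d,w],4)
E
python3 - <<'E'
from h import *
np.set_printoptions(precision=2,suppress=True)
s=status.observe(); print(s["t"],s["eef_pos"],s["eef_rot"],s["width"])
Z=dict(gauge=0,knob_grip=83,grip_point=90,button_face=90,pointer_tip=49,rider_mark=49,ink_tin=0,oil_bottle=0,ink_knife=7)
for n in("top","side"):
    im=eyes.get_image(n); cv2.imwrite(f"pics/{n}0.png",im["color"])
    print(n,ray(im,[256,192]))
    for t,z in Z.items():
        for r in eyes.tip_of(im,t)[:1]: print(t,r["uv"],round(r["conf"],2),atz(im,r["uv"],z))
E
```

```text
pics
0.0 [ 192.22 -594.07  238.05] [[ 0.95  0.31 -0.  ]
 [ 0.31 -0.95  0.  ]
 [ 0.   -0.   -1.  ]] 1.0035281429927232
top (array([447.53,  18.14, 853.3 ]), array([ 0.14, -0.02, -0.99]))
gauge [244.5, 196.0] 0.65 [562.51  27.14   0.  ]
knob_grip [305.0, 184.5] 0.96 [573.5  -92.18  83.  ]
grip_point [251.1, 193.6] 0.87 [555.    13.44  90.  ]
button_face [248.7, 183.9] 0.35 [573.99  17.99  90.  ]
pointer_tip [252.9, 172.4] 0.79 [604.66   9.27  49.  ]
rider_mark [208.4, 180.0] 0.4 [589.2  100.21  49.  ]
ink_tin [224.3, 132.6] 0.88 [703.96  71.37   0.  ]
oil_bottle [277.2, 141.5] 0.6 [683.37 -45.24   0.  ]
ink_knife [224.9, 261.5] 0.87 [424.42  68.13   7.  ]
side (array([470.9 , 547.11, 645.38]), array([ 0.16, -0.68, -0.72]))
gauge [274.2, 222.6] 0.63 [557.61  16.73   0.  ]
knob_grip [279.9, 156.0] 0.87 [565.87 -90.68  83.  ]
grip_point [274.8, 194.7] 0.87 [556.08  25.11  90.  ]
button_face [264.6, 191.4] 0.41 [576.06  20.33  90.  ]
pointer_tip [254.8, 203.6] 0.83 [596.15  17.13  49.  ]
rider_mark [253.2, 237.4] 0.48 [581.99  98.11  49.  ]
ink_tin [195.2, 231.7] 0.76 [706.78  69.41   0.  ]
oil_bottle [220.9, 193.4] 0.77 [684.01 -41.74   0.  ]
ink_knife [266.4, 193.7] 0.41 [586.75 -52.47   7.  ]
```

View pics/top0.png

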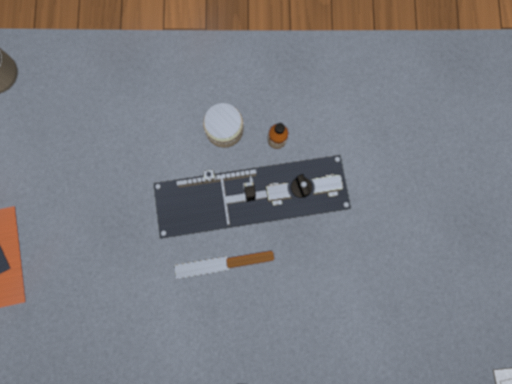

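View pics/side0.png

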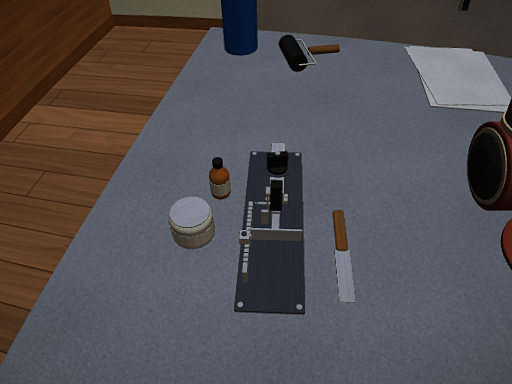

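Top: the bed's corners are at about (154,183), (345,156), (349,207) and (161,237). The knob is at (302,187), post at (250,193), rider at (208,175), tin at (224,125), bottle at (279,135) and knife at (225,265). Side agrees. Next I fit the gauge pose from the bed outline.

```bash
cat >> h.py <<'E'
def bed(im):
    g=im["color"].max(2); m=np.zeros(g.shape,np.uint8)
    pm=eyes.cut_out(im,"gauge")
    k=pm[0]["pixels"].astype(np.uint8)
    c=max(cv2.findContours(k,cv2.RETR_EXTERNAL,cv2.CHAIN_APPROX_NONE)[0],key=cv2.contourArea)
    return np.array([atz(im,p,8)[:2] for p in c[:,0].astype(float)]),pm[0]["conf"]
E
python3 - <<'E'
from h import *
np.set_printoptions(precision=2,suppress=True)
crops=[]
for n in("top","side"):
    im=eyes.get_image(n); P,c=bed(im)
    r=cv2.minAreaRect(P.astype(np.float32)); print(n,c,r); B=cv2.boxPoints(r); print(B)
    for t in("clamp_knob","rider","pointer_tip","rider_mark"):
        for q in eyes.search_frame(im,t)[:1]: print(t,q["bbox"],q["conf"])
    x0,y0,w,h=(150,140,210,110) if n=="top" else (160,135,200,190)
    o=im["color"].copy()
    crops.append(cv2.resize(o[y0:y0+h,x0:x0+w],None,fx=3.8 if n=="top" else 3,fy=3.8 if n=="top" else 3,interpolation=cv2.INTER_CUBIC))
cv2.imwrite("pics/c1.png",crops[0]); cv2.imwrite("pics/c2.png",crops[1])
E
```

```text
top 0.81 ((567.3938598632812, 12.840240478515625), (129.35848999023438, 408.63409423828125), 8.495392799377441)
[[ 473.24  205.36]
 [ 533.61 -198.79]
 [ 661.55 -179.68]
 [ 601.18  224.47]]
clamp_knob [289.2, 173.2, 22.9, 25.0] 0.83
rider [290.3, 171.9, 21.8, 24.9] 0.54
pointer_tip [222.5, 176.8, 42.0, 46.5] 0.76
side 0.66 ((564.9422607421875, -0.796356201171875), (124.19418334960938, 445.03094482421875), 8.552753448486328)
[[ 470.44  210.01]
 [ 536.63 -230.07]
 [ 659.44 -211.6 ]
 [ 593.26  228.48]]
clamp_knob [266.4, 148.9, 21.6, 28.8] 0.64
rider [238.6, 229.6, 13.8, 15.0] 0.72
pointer_tip [252.2, 181.5, 48.2, 58.8] 0.62
rider_mark [238.6, 226.9, 13.5, 15.9] 0.71
```

View pics/c1.png

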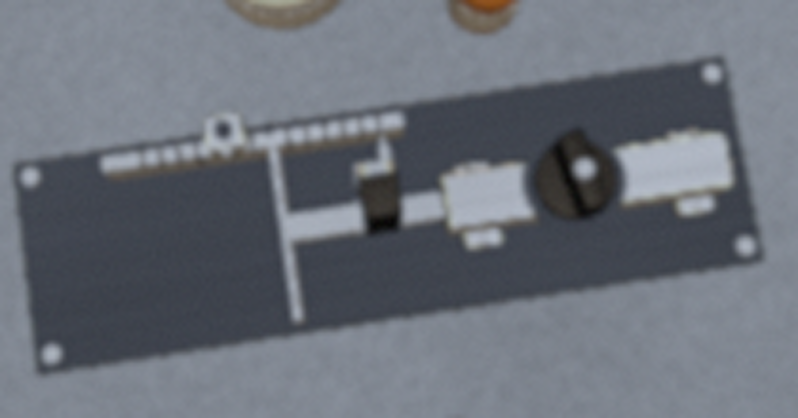

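View pics/c2.png

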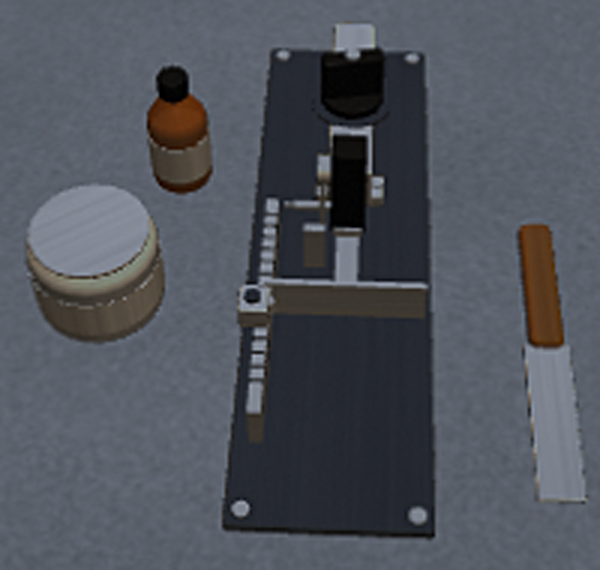

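The crops show the bed corners, the knob bar at about 0.1 rad, the post and button at crop-1 (380,200)/(372,168), the pointer end near (384,140), and the rider at (223,130).

Run:
```python
from h import *
from scipy.optimize import least_squares
np.set_printoptions(precision=2,suppress=True)
C=np.array([[190,-65,8],[-220,-65,8],[-220,55,8],[190,55,8]],float)
T=np.array([[14,163],[724,57],[765,258],[38,374]])/3.8+[150,140]-.3
S=np.array([[223,528],[272,50],[425,52],[434,535]])/3+[160,135]-.3
ims={n:eyes.get_image(n) for n in("top","side")}
def W(p,X): c,s=np.cos(p[2]),np.sin(p[2]); X=np.atleast_2d(X); return np.c_[X[:,:2]@np.array([[c,s],[-s,c]])+p[:2],X[:,2]]
f=lambda p,ns:np.concatenate([(proj(ims[n],W(p,C))-{"top":T,"side":S}[n]).ravel() for n in ns])
for ns in(["top"],["side"],["top","side"]):
    r=least_squares(f,[562,27,1.72],x_scale=[10,10,.1],args=(ns,)); print(ns,r.x,np.abs(r.fun).max())
p=r.x; np.save("g.npy",p)
for n,im in ims.items():
    pts={"knob":[-115,0,93],"post":[-10,0,112],"ptr":[-10,-41,49],"button":[-10,-19,90]}
    off,sc=((150,140),3.8) if n=="top" else ((160,135),3)
    for k,v in pts.items(): print(n,k,((proj(im,W(p,v))[0]-off)*sc))
    for t,z in(("knob_grip",83),("grip_point",90),("pointer_tip",49),("rider_mark",49),("button_face",90)):
        for q in eyes.tip_of(im,t)[:1]:
            w=atz(im,q["uv"],z)[:2]-p[:2]; c,s=np.cos(p[2]),np.sin(p[2]); print(n,t,q["uv"],"gauge",[c*w[0]+s*w[1],-s*w[0]+c*w[1]])
    # expected rider top centre for values
    for v in(.07,.08,.09,.1): print(v,((proj(im,W(p,[-10+v*1000,-50,60]))[0]-off)*sc))
print("knob",W(p,[-115,0,83]),"grip",W(p,[-10,1,90]))
```

```text
['top'] [555.74  25.36   1.72] 0.8231671321869669
['side'] [553.4   27.81   1.72] 0.699167532855995
['top', 'side'] [554.55  26.45   1.72] 1.2628850868132417
top knob [582.19 169.56]
top post [378.1  195.42]
top ptr [366.28 137.94]
top button [372.33 165.22]
top knob_grip [301.8, 187.4] gauge [np.float64(-112.93201742585961), np.float64(3.5900188801931634)]
top grip_point [250.3, 192.8] gauge [np.float64(-11.642065413900234), np.float64(-0.2906084831348348)]
top pointer_tip [251.3, 177.8] gauge [np.float64(-19.45763633462962), np.float64(-36.380964457319045)]
top rider_mark [211.2, 181.3] gauge [np.float64(62.523330359085236), np.float64(-41.689919119150616)]
top button_face [248.4, 182.0] gauge [np.float64(-11.245331015220117), np.float64(-21.751399847746974)]
0.07 [233.18 137.45]
0.08 [214.47 140.28]
0.09 [195.74 143.11]
0.1 [176.99 145.94]
side knob [350.71  54.02]
side post [347.41 143.86]
side ptr [281.97 211.97]
side button [316.06 168.38]
side knob_grip [274.8, 154.3] gauge [np.float64(-122.41732413746153), np.float64(-4.310286471670462)]
side grip_point [274.8, 193.0] gauge [np.float64(-5.867876144046266), np.float64(-1.43107398327221)]
side pointer_tip [256.3, 202.4] gauge [np.float64(-18.653404151279663), np.float64(-37.04303224629332)]
side rider_mark [251.3, 236.8] gauge [np.float64(65.57719419065542), np.float64(-41.28645116667862)]
side button_face [265.6, 192.3] gauge [np.float64(-7.010945614851274), np.float64(-18.419423351807108)]
0.07 [259.42 286.17]
0.08 [258.19 299.38]
0.09 [256.95 312.83]
0.1 [255.68 326.52]
knob [[571.64 -87.28  83.  ]] grip [[555.04  16.41  90.  ]]
```

```bash
cat >> h.py <<'E'
def RY(a):
    "tool down, y axis at world yaw a, nearest of the two half turns"
    Rt=np.array(status.observe()["eef_rot"]); y=np.array([np.cos(a),np.sin(a),0])
    if y@Rt[:,1]<0: y=-y
    z=np.array([0,0,-1.]); return np.c_[np.cross(y,z),y,z]
def W(X): p=np.load("g.npy"); c,s=np.cos(p[2]),np.sin(p[2]); return np.array([c*X[0]-s*X[1]+p[0],s*X[0]+c*X[1]+p[1],X[2]])
def yaw(): return np.load("g.npy")[2]
E
python3 -c "
from h import *
print(rows(W([-115,0,165]),RY(yaw()+.12)))"
```

```text
[ 1.2926 -0.9151  0.1858 -0.     -0.      0.0139]
```

```bash
python3 -m inch '[[0.08,-0.057,0,0,0,0],[0.16,-0.114,0,0,0,0.003],[0.24,-0.17,0,0,0,0.006],[0.32,-0.227,0,0,0,0.01],[0.4,-0.283,0,0,0,0.0139]]' -1 25
python3 -m inch '[[0.08,-0.057,0,0,0,0],[0.16,-0.114,0,0,0,0],[0.24,-0.17,0,0,0,0],[0.32,-0.227,0,0,0,0],[0.4,-0.283,0,0,0,0]]'
python3 -m inch '[[0.08,-0.057,0,0,0,0],[0.16,-0.114,0,0,0,0],[0.24,-0.17,0,0,0,0],[0.32,-0.227,0,0,0,0],[0.37,-0.26,0,0,0,0]]'
python3 -c "
from h import *
print(rows(W([-115,0,165]),RY(yaw()+.12)))"
```

```text
t: 2.62
eef_pos: [310.4, -436.2, 239.4]
eef_rot: [[0.964, 0.265, 0.0], [0.265, -0.964, -0.0], [0.0, 0.0, -1.0]]
force: [-0.0, -0.4, -0.5]
width: 1.002
gripper_force: 0.0
t: 3.03
eef_pos: [434.8, -284.3, 239.6]
eef_rot: [[0.964, 0.266, 0.001], [0.266, -0.964, -0.001], [0.0, 0.001, -1.0]]
force: [-0.3, -0.6, -0.0]
width: 1.002
gripper_force: 0.0
t: 3.45
eef_pos: [550.5, -143.4, 239.5]
eef_rot: [[0.963, 0.268, 0.001], [0.268, -0.963, 0.001], [0.001, -0.0, -1.0]]
force: [-0.5, -0.0, 0.7]
width: 0.999
gripper_force: 0.0
[ 8.830e-02 -1.209e-01  1.865e-01 -1.000e-04 -4.000e-04  8.000e-04]
```

```bash
python3 -m inch '[[0.03,-0.04,0.05,0,0,0],[0.06,-0.08,0.1,0,0,0],[0.08,-0.11,0.15,0,0,0],[0.08,-0.11,0.15,0,0,0],[0.08,-0.11,0.15,0,0,0]]'
python3 - <<'E'
from h import *
np.set_printoptions(precision=3,suppress=True)
print(rows(W([-115,0,165]),RY(yaw()+.12)))
o=[]
for n in("top","side"):
    im=eyes.get_image(n)
    for t in("knob_grip",):
        for q in eyes.tip_of(im,t)[:1]: print(n,q,atz(im,q["uv"],83))
    x,y=(int(v) for v in proj(im,W([-115,0,83]))[0]); o.append(cv2.resize(im["color"][y-60:y+60,x-65:x+65],None,fx=3,fy=3,interpolation=cv2.INTER_CUBIC))
    s=status.observe(); print(s["eef_pos"],"tcp in crop",[(proj(im,s["eef_pos"])[0]-[x-65,y-60])*3])
cv2.imwrite("pics/k.png",np.hstack(o))
E
```

```text
t: 3.87
eef_pos: [567.2, -94.8, 177.9]
eef_rot: [[0.964, 0.267, -0.003], [0.267, -0.964, 0.001], [-0.003, -0.001, -1.0]]
force: [-0.0, -0.6, -0.3]
width: 1.001
gripper_force: 0.0
[ 0.016 -0.015  0.032 -0.     0.001  0.001]
top {'uv': [303.1, 186.6], 'conf': 0.51} [569.351 -88.347  83.   ]
[568.53  -96.258 180.634] tcp in crop [array([235.093, 159.365])]
side {'uv': [277.4, 156.2], 'conf': 0.6} [570.771 -89.13   83.   ]
[568.785 -96.682 181.277] tcp in crop [array([206.785,  55.565])]
```

View pics/k.png

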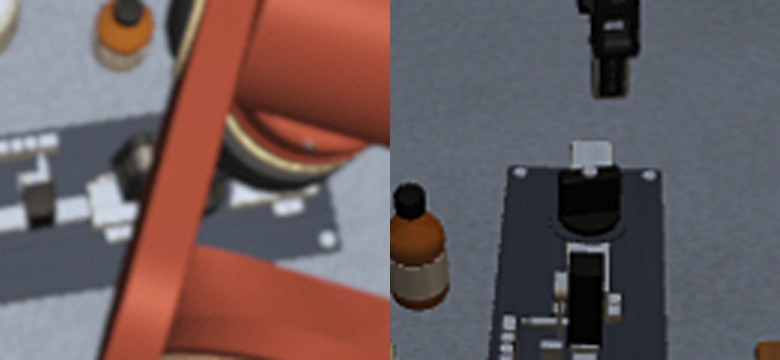

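Side view shows the gripper in line above the knob (the top view is blocked by the arm). Both cameras agree on the knob at (570,-88). Going down.

```bash
python3 -c "
from h import *
print(rows([570.8,-88,74],RY(yaw()+.12)))"
```

```text
[ 0.0099 -0.0201  0.2682  0.0006 -0.0008 -0.0004]
```

```bash
python3 -m inch '[[0.005,-0.01,0.05,0,0,0],[0.01,-0.02,0.11,0,0,0],[0.01,-0.02,0.17,0,0,0],[0.01,-0.02,0.23,0,0,0],[0.01,-0.02,0.267,0,0,0]]'
python3 -m inch '[[0,0,0,0,0,0],[0,0,0,0,0,0],[0,0,0,0,0,0],[0,0,0,0,0,0],[0,0,0,0,0,0]]' 0.5 25
python3 -m inch '[[0,0,0,0,0,0],[0,0,0,0,0,0],[0,0,0,0,0,0],[0,0,0,0,0,0],[0,0,0,0,0,0]]' 1 25
python3 -c "
from h import *
print(rows([570.8,-88,74]));s=status.observe();print(s['force'],s['wrist_torque'],s['width']*85)"
```

```text
t: 4.48
eef_pos: [569.1, -87.4, 71.3]
eef_rot: [[0.964, 0.265, -0.001], [0.265, -0.964, 0.0], [-0.001, -0.0, -1.0]]
force: [-0.2, 0.6, -0.6]
width: 1.001
gripper_force: 0.0
t: 4.9
eef_pos: [571.1, -87.3, 74.6]
eef_rot: [[0.964, 0.266, 0.003], [0.266, -0.964, -0.001], [0.003, 0.002, -1.0]]
force: [-0.1, -0.0, 1.5]
width: 0.303
gripper_force: 0.0
t: 5.32
eef_pos: [570.8, -88.0, 74.3]
eef_rot: [[0.964, 0.266, 0.002], [0.266, -0.964, -0.003], [0.002, 0.003, -1.0]]
force: [-1.5, -4.8, 5.4]
width: 0.16
gripper_force: 29.9
[-0.0001 -0.0001  0.0009  0.      0.      0.    ]
[-1.49447717 -4.79031546  5.36622209] [-0.70127192  0.22049657  0.05904584] 13.597702935354029
```

```bash
python3 -m inch '[[0,0,0,0,0,-0.034],[0,0,0,0,0,-0.068],[0,0,0,0,0,-0.102],[0,0,0,0,0,-0.136],[0,0,0,0,0,-0.17]]'
python3 -m inch '[[0,0,0,0,0,-0.034],[0,0,0,0,0,-0.068],[0,0,0,0,0,-0.102],[0,0,0,0,0,-0.136],[0,0,0,0,0,-0.17]]'
python3 -m inch '[[0,0,0,0,0,-0.034],[0,0,0,0,0,-0.068],[0,0,0,0,0,-0.1],[0,0,0,0,0,-0.125],[0,0,0,0,0,-0.125]]'
python3 -c "
from h import *
s=status.observe();print(s['force'],s['wrist_torque'],s['width']*85, np.arctan2(s['eef_rot'][1][1],s['eef_rot'][0][1])-yaw(),s['joint_positions'])"
```

```text
t: 5.73
eef_pos: [571.4, -89.0, 74.4]
eef_rot: [[0.691, 0.723, 0.004], [0.723, -0.691, -0.005], [-0.0, 0.006, -1.0]]
force: [0.6, -8.3, 5.2]
width: 0.158
gripper_force: 29.5
t: 6.15
eef_pos: [572.3, -89.5, 74.4]
eef_rot: [[0.227, 0.974, 0.007], [0.974, -0.227, -0.006], [-0.004, 0.008, -1.0]]
force: [4.7, -9.6, 0.6]
width: 0.159
gripper_force: 29.0
t: 6.57
eef_pos: [573.1, -89.5, 74.5]
eef_rot: [[-0.161, 0.987, 0.009], [0.987, 0.161, -0.006], [-0.007, 0.008, -1.0]]
force: [7.7, -8.9, -1.5]
width: 0.155
gripper_force: 28.9
[ 7.74147943 -8.93641579 -1.48850988] [-1.41298988 -1.06060973  0.03370182] 13.214008718537952 -1.5583889988274557 [-0.28179194  0.09976611  1.85337954 -0.00334816  1.17836785 -0.44205903]
```

```bash
python3 -m inch '[[0,0,0,0,0,-0.01],[0,0,0,0,0,-0.02],[0,0,0,0,0,-0.02],[0,0,0,0,0,-0.01],[0,0,0,0,0,0]]'
python3 -m inch '[[0,0,0,0,0,0],[0,0,0,0,0,0],[0,0,0,0,0,0],[0,0,0,0,0,0],[0,0,0,0,0,0]]' -0.3
python3 -m inch '[[0,0,-0.06,0,0,0],[0,0,-0.14,0,0,0],[0,0,-0.22,0,0,0],[0,0,-0.26,0,0,0],[0,0,-0.26,0,0,0]]' -1
python3 - <<'E'
from h import *
np.set_printoptions(precision=4,suppress=True)
p=np.load("g.npy"); p[:2]=[556.5,24.8]; np.save("g.npy",p)
print(rows(W([-10,1,175]),RY(yaw()+np.pi/2)),W([-10,1,79]))
E
```

```text
t: 6.98
eef_pos: [573.0, -89.2, 74.5]
eef_rot: [[-0.157, 0.988, 0.009], [0.988, 0.157, -0.005], [-0.006, 0.008, -1.0]]
force: [7.4, -8.8, -1.3]
width: 0.158
gripper_force: 28.8
t: 7.4
eef_pos: [569.4, -86.3, 72.1]
eef_rot: [[-0.159, 0.987, -0.001], [0.987, 0.159, 0.001], [0.001, -0.001, -1.0]]
force: [0.2, 0.3, -0.2]
width: 0.651
gripper_force: 0.0
t: 7.82
eef_pos: [572.5, -87.2, 182.2]
eef_rot: [[-0.159, 0.987, 0.009], [0.987, 0.159, -0.002], [-0.004, 0.008, -1.0]]
force: [1.2, -0.5, -0.2]
width: 0.999
gripper_force: 0.0
[0.258  0.002  0.017  0.0027 0.0012 0.0033] [556.9971  14.7624  79.    ]
```

```bash
python3 -m inch '[[0.06,0,0,0,0,0],[0.13,0,0,0,0,0],[0.2,0,0,0,0,0.003],[0.258,0.002,0.017,0,0,0.003],[0.258,0.002,0.017,0,0,0.003]]'
python3 - <<'E'
from h import *
np.set_printoptions(precision=4,suppress=True)
o=[]
p=np.load("g.npy"); c,s=np.cos(p[2]),np.sin(p[2])
for n in("top","side"):
    im=eyes.get_image(n)
    for t,z in(("knob_grip",83),("grip_point",90),("pointer_tip",49),("rider_mark",49),("button_face",90)):
        for q in eyes.tip_of(im,t)[:1]:
            P=atz(im,q["uv"],z); w=P[:2]-p[:2]; print(n,t,round(q["conf"],2),P,"gauge",c*w[0]+s*w[1],-s*w[0]+c*w[1])
    cen=W([0,0,50]); x,y=(int(v) for v in proj(im,cen)[0]); o.append(cv2.resize(im["color"][y-70:y+70,x-65:x+65],None,fx=3,fy=3,interpolation=cv2.INTER_CUBIC))
cv2.imwrite("pics/p.png",np.hstack(o))
print(rows(W([-10,1,79]),RY(yaw()+np.pi/2)))
E
```

```text
t: 8.23
eef_pos: [551.9, 18.9, 166.7]
eef_rot: [[-0.153, 0.988, -0.005], [0.988, 0.153, 0.002], [0.003, -0.004, -1.0]]
force: [0.1, 0.9, -0.6]
width: 1.003
gripper_force: 0.0
top knob_grip 0.57 [569.5483 -88.5482  83.    ] gauge -114.02873031165785 3.940134405312973
side knob_grip 0.73 [572.4042 -92.6114  83.    ] gauge -118.47117224768974 1.7196957257737733
side grip_point 0.75 [555.8867  20.938   90.    ] gauge -3.727996401553182 1.1803970074330645
side pointer_tip 0.58 [593.8394  22.5073  49.    ] gauge -7.815847854491386 -36.584121170776314
side rider_mark 0.44 [587.628  95.035  49.   ] gauge 64.82961808446451 -41.21927286992219
side button_face 0.39 [572.2332  20.6507  90.    ] gauge -6.441228148917071 -14.941909641833346
[-0.0013  0.0065  0.227   0.0001  0.     -0.    ]
```

View pics/p.png

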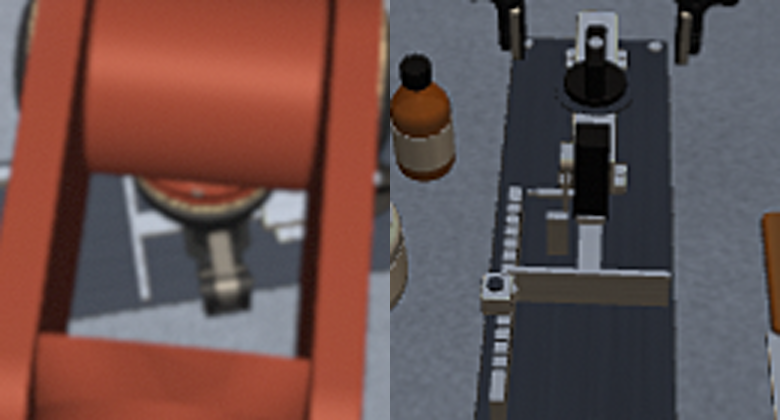

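The knob's bar now lies in line with the sleeve, so it is freed. In the side view (right half of the crop) the fingers straddle the post at (590,170). Going down to pinch.

```bash
python3 -m inch '[[0,0.003,0.05,0,0,0],[0,0.006,0.1,0,0,0],[0,0.006,0.15,0,0,0],[0,0.006,0.2,0,0,0],[0,0.006,0.227,0,0,0]]'
python3 -m inch '[[0,0,0,0,0,0],[0,0,0,0,0,0],[0,0,0,0,0,0],[0,0,0,0,0,0],[0,0,0,0,0,0]]' 0 40
python3 -m inch '[[0,0,0,0,0,0],[0,0,0,0,0,0],[0,0,0,0,0,0],[0,0,0,0,0,0],[0,0,0,0,0,0]]' 1 40
python3 -m inch '[[0,0,0,0,0,0],[0,0,0,0,0,0],[0,0,0,0,0,0],[0,0,0,0,0,0],[0,0,0,0,0,0]]'
python3 - <<'E'
from h import *
np.set_printoptions(precision=3,suppress=True)
s=status.observe();print(s['eef_pos'],s['width']*85,s["force"],W([-10,1,79]))
R=np.array(s["eef_rot"]); g=np.array([np.cos(yaw()),np.sin(yaw()),0]); print("gauge x in tool",R.T@g)
E
```

```text
t: 9.25
eef_pos: [555.1, 15.6, 76.3]
eef_rot: [[-0.149, 0.989, -0.004], [0.989, 0.149, 0.0], [0.001, -0.003, -1.0]]
force: [-1.2, 0.2, 0.0]
width: 1.0
gripper_force: 0.0
t: 9.67
eef_pos: [557.6, 15.5, 80.5]
eef_rot: [[-0.149, 0.989, 0.003], [0.989, 0.149, -0.0], [-0.001, 0.003, -1.0]]
force: [0.6, 0.1, -0.4]
width: 0.498
gripper_force: 0.0
t: 10.08
eef_pos: [557.5, 15.5, 81.0]
eef_rot: [[-0.149, 0.989, 0.002], [0.989, 0.149, -0.0], [-0.001, 0.002, -1.0]]
force: [-2.4, -0.8, 8.4]
width: 0.251
gripper_force: 42.3
t: 10.5
eef_pos: [557.5, 15.5, 81.0]
eef_rot: [[-0.149, 0.989, 0.002], [0.989, 0.149, -0.0], [-0.001, 0.002, -1.0]]
force: [-4.1, 0.2, 7.5]
width: 0.254
gripper_force: 42.3
[557.479  15.51   80.968] 21.55149075926814 [-4.088  0.197  7.545] [556.997  14.762  79.   ]
gauge x in tool [ 1.     0.001 -0.001]
```

Run:
```python
from h import *
im=eyes.get_image("side")
x,y=(int(v) for v in proj(im,W([20,-10,60]))[0]); cv2.imwrite("pics/q.png",cv2.resize(im["color"][y-50:y+50,x-60:x+60],None,fx=5,fy=5,interpolation=cv2.INTER_CUBIC))
for t in("button_face","grip_point"):
    for q in eyes.tip_of(im,t)[:1]: print(t,q,(np.array(q["uv"])-[x-60,y-50])*5)
```

```text
button_face {'uv': [273.8, 193.2], 'conf': 0.65} [329. 151.]
grip_point {'uv': [276.7, 195.2], 'conf': 0.84} [343.5 161. ]
```

View pics/q.png

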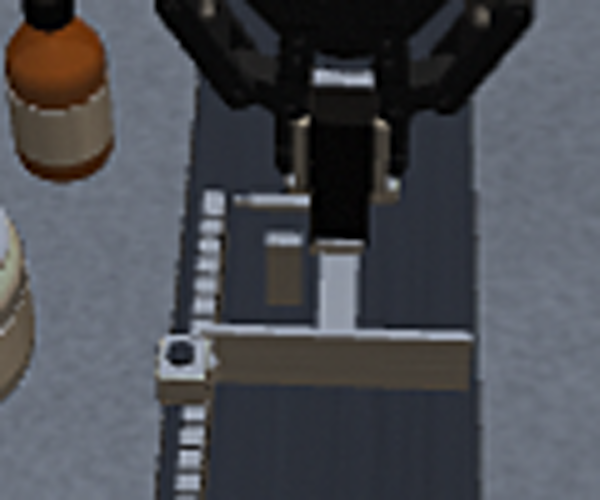

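The pads sit on both sides of the post at crop (298,150) and (382,155). The pointer tip is at (237,201) and the rider's wedge at (214,360). Drawing out part way.

```bash
python3 -m inch '[[0.01,0,0,0,0,0],[0.025,0,0,0,0,0],[0.04,0,0,0,0,0],[0.055,0,0,0,0,0],[0.07,0,0,0,0,0]]'
python3 -m inch '[[0.02,0,0,0,0,0],[0.04,0,0,0,0,0],[0.06,0,0,0,0,0],[0.08,0,0,0,0,0],[0.09,0,0,0,0,0]]'
python3 -m inch '[[0,0,0,0,0,0],[0,0,0,0,0,0],[0,0,0,0,0,0],[0,0,0,0,0,0],[0,0,0,0,0,0]]'
python3 - <<'E'
from h import *
np.set_printoptions(precision=2,suppress=True)
s=status.observe(); d=np.array(s['eef_pos'])-[557.5,15.5,81]; c,q_=np.cos(yaw()),np.sin(yaw()); print("drawn",c*d[0]+q_*d[1],"lateral",-q_*d[0]+c*d[1],s['force'],s['width']*85)
o=[]; p=np.load("g.npy")
for n in("top","side"):
    im=eyes.get_image(n)
    for t in("pointer_tip","rider_mark"):
        for q in eyes.tip_of(im,t)[:1]:
            w=atz(im,q["uv"],49)[:2]-p[:2]; print(n,t,q,"gauge",c*w[0]+q_*w[1],-q_*w[0]+c*w[1])
    x,y=(int(v) for v in proj(im,W([65,-40,49]))[0]); print(n,"off",x-32,y-32); o.append(cv2.resize(im["color"][y-32:y+32,x-32:x+32],None,fx=6,fy=6,interpolation=cv2.INTER_CUBIC))
cv2.imwrite("pics/r.png",np.hstack(o))
E
```

```text
t: 11.07
eef_pos: [553.4, 42.2, 81.0]
eef_rot: [[-0.149, 0.989, 0.002], [0.989, 0.149, -0.003], [-0.003, 0.002, -1.0]]
force: [-2.5, -5.5, 6.5]
width: 0.258
gripper_force: 42.4
t: 11.48
eef_pos: [548.0, 78.4, 81.0]
eef_rot: [[-0.15, 0.989, 0.002], [0.989, 0.15, -0.002], [-0.003, 0.002, -1.0]]
force: [-2.9, -5.2, 7.7]
width: 0.255
gripper_force: 42.4
t: 11.9
eef_pos: [548.0, 78.1, 81.0]
eef_rot: [[-0.149, 0.989, 0.002], [0.989, 0.149, -0.002], [-0.002, 0.002, -1.0]]
force: [-3.6, -3.4, 7.6]
width: 0.252
gripper_force: 42.4
drawn 63.27498638668187 lateral 0.05763688402490352 [-3.57 -3.42  7.64] 21.381896967362724
top off 178 149
side pointer_tip {'uv': [250.2, 233.4], 'conf': 0.58} gauge 59.81692559863478 -42.09490867089425
side rider_mark {'uv': [253.0, 234.8], 'conf': 0.51} gauge 62.815437732729364 -36.82523092176152
side off 219 203
```

View pics/r.png

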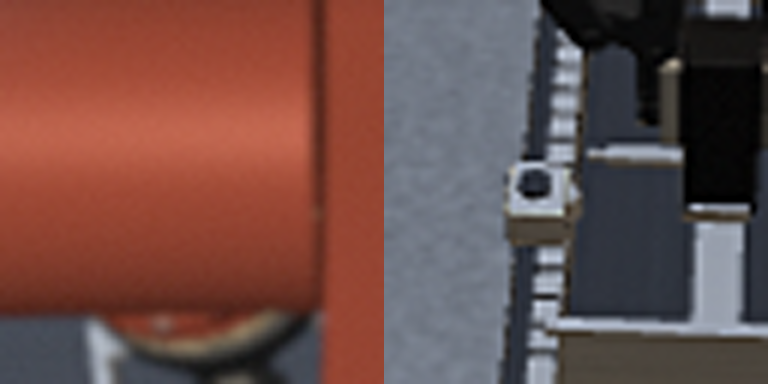

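Side view (right half): the pointer runs at crop row 152 with its tip at about (588,152). The rider's top face spans rows 165–213, with its wedge apex near (579,195). I convert these to gauge x.

Run:
```python
from h import *
np.set_printoptions(precision=2,suppress=True)
im=eyes.get_image("side"); p=np.load("g.npy"); c,s=np.cos(p[2]),np.sin(p[2])
def G(cx,cy,z):
    P=atz(im,[219+(cx-384+.5)/6-.5,203+(cy+.5)/6-.5],z); w=P[:2]-p[:2]; return np.array([c*w[0]+s*w[1],-s*w[0]+c*w[1]])
print("ptr",G(588,152,50),G(640,152,50),"apex49",G(579,195,49),"apex60",G(579,195,60))
print("screw60",G(533,184,60),"far",G(535,165,60),"near",G(535,213,60),"near low",G(535,240,42))
# profile along the wedge column / pointer for subpixel
g=im["color"].max(2)
for u in(249,250,251,252,253,254,255,258,262): print(u,g[222:246,u])
# expected pixels of rider block for x=64
for xx in(60,65,70): print(xx,proj(im,[W([xx-10,-50,60]),W([xx+10,-50,60]),W([xx,-50,60]),W([xx,-41,49])]).ravel())
```

```text
ptr [ 47.7 -38.5] [ 47.05 -22.66] apex49 [ 63.61 -40.24] apex60 [ 72.2  -39.37]
screw60 [ 68.64 -53.28] far [ 61.42 -53.24] near [ 79.43 -51.86] near low [ 75.78 -52.89]
249 [134 187 195 147  79 184 188 194  68 176 166 155 149 141 124  72  71  84
  53  75  79 101  90  89]
250 [128 182 188 143  86 146 148 152  55  90  62 106 183 188 130  86  90  91
  70  71  71  62  61  61]
251 [ 32  62  43  63  67  64  62  43  46  39  59  56  76 122  84  85  90  66
  62  61  62  62  62  59]
252 [64 58 59 61 57 59 81 58 60 60 61 58 55 55 59 61 61 59 59 60 60 59 59 59]
253 [ 61  59  60  58  56  86 166  75  56  59  59  60  60  60  60  62  61  61
  61  61  62  62  63  61]
254 [ 60  61  61  61  56  76 160  73  57  63  63  63  64  63  63  62  63  63
  63  63  63  63  64  63]
255 [ 64  64  64  63  57  61 164  78  57  62  64  63  64  62  62  63  61  61
  62  62  62  62  62  62]
258 [ 63  62  62  60  49 150 193  97  65  61  63  63  61  62  62  62  61  61
  61  62  62  62  62  62]
262 [  4  34  63  60  48 147 188 124  64  59  62  62  62  62  62  61  61  62
  62  61  61  61  61  62]
60 [246.02 225.21 245.2  233.91 245.61 229.52 250.8  233.5 ]
65 [245.82 227.36 244.99 236.13 245.41 231.71 250.62 235.68]
70 [245.61 229.52 244.78 238.38 245.2  233.91 250.43 237.88]
```

```bash
python3 -m inch '[[0.01,0,0,0,0,0],[0.02,0,0,0,0,0],[0.03,0,0,0,0,0],[0.04,0,0,0,0,0],[0.04,0,0,0,0,0]]'
python3 - <<'E'
from h import *
np.set_printoptions(precision=1,suppress=True,linewidth=200)
s=status.observe(); d=np.array(s['eef_pos'])-[557.5,15.5,81]; c,q_=np.cos(yaw()),np.sin(yaw()); print("drawn",c*d[0]+q_*d[1],s['force'],s['width']*85)
im=eyes.get_image("side"); im2=eyes.get_image("side")
g=(im["color"].max(2).astype(int)+im2["color"].max(2))//2
print("cols 238-262, rows 224-246")
for v in range(224,248): print(v,g[v,238:263])
for xx in(64,66,68,70):
  print(xx,"top corners",proj(im,[W([xx+a,b,60]) for a,b in((-9,-59),(-9,-41),(9,-41),(9,-59))]).ravel(),"bottom near",proj(im,[W([xx+9,-59,42]),W([xx+9,-41,42])]).ravel())
for xx in(60,64,68): print("ptr",xx,proj(im,[W([xx,-41,49]),W([xx,-20,49])]).ravel())
E
```

```text
t: 12.67
eef_pos: [545.6, 94.2, 81.0]
eef_rot: [[-0.15, 0.989, 0.002], [0.989, 0.15, -0.002], [-0.002, 0.002, -1.0]]
force: [-4.0, -3.2, 7.7]
width: 0.255
gripper_force: 42.4
drawn 79.6086639837973 [-4.  -3.2  7.7] 21.703787806335026
cols 238-262, rows 224-246
224 [132 135 137 144 137  53  58  61 114 203 194 196 189  43  59  61  63  65  63  63  65  65  46   7  10]
225 [134 135 138 139  91  47  58  63 104 153 146 149 144  65  61  61  63  63  63  63  65  66  54   3   8]
226 [132 132 133 135  85  50  58  59  73  81  76  80  89  68  60  61  62  63  63  64  64  67  63   4   9]
227 [133 131 131 134 104  53  58  68 138 193 188 186 146  67  60  60  62  64  63  64  63  65  64  18  22]
228 [132 131 130 127  68  52  53  64 138 194 190 190 150  66  60  60  62  65  63  63  64  65  63   5  10]
229 [138 134 130 120  31  41  40  66 164 194 193 196 154  46  62  59  63  63  63  64  64  66  63   4   9]
230 [138 135 144 204 205 210 212 197 138 134 124  69  55  47  63  59  63  63  64  64  64  65  62  26   4]
231 [132 134 183 191 124  92  73 113 167 191 191 177  90  39  62  60  63  64  64  63  63  64  66 
[... 1515 characters left out ...]
62  62 113 204 195 197 191  65  64  63  62  63  62  63  62  63  62  62  63  63  61]
247 [138 134  64  59  62  55  41  81  72  74  77  67  59  63  63  65  62  62  64  63  63  63  63  63  62]
64 top corners [240.8 227.2 250.8 227.5 250.1 235.4 240.  235.1] bottom near [240.5 241.2 250.4 241.6]
66 top corners [240.7 228.1 250.7 228.4 250.1 236.3 239.9 236. ] bottom near [240.4 242.1 250.4 242.5]
68 top corners [240.7 228.9 250.7 229.3 250.  237.2 239.8 236.9] bottom near [240.3 243.  250.3 243.4]
70 top corners [240.6 229.8 250.6 230.1 249.9 238.1 239.7 237.8] bottom near [240.2 243.9 250.2 244.2]
ptr 60 [250.8 233.5 262.4 233.9]
ptr 64 [250.7 235.2 262.3 235.6]
ptr 68 [250.5 237.  262.2 237.4]
```

Run:
```python
from h import *
np.set_printoptions(precision=1,suppress=True,linewidth=220)
im=eyes.get_image("top"); g=cv2.imread("pics/top0.png").max(2)
print("rider rows 166-184, cols 198-220")
for v in range(166,185): print(v,g[v,198:221])
print("pointer rows 170-190, cols 240-262")
for v in range(170,190): print(v,g[v,240:262])
for xx in(66,68,70):
  print(xx,"top corners",proj(im,[W([xx+a,b,60]) for a,b in((-9,-59),(-9,-41),(9,-41),(9,-59))]).ravel(),"apex 49,55",proj(im,[W([xx,-41,49]),W([xx,-41,55])]).ravel())
for xx in(-20,-16,-10): print("ptr",xx,proj(im,[W([xx,-41,49]),W([xx,-20,49])]).ravel(), "post top",proj(im,[W([xx+a,b,112]) for a,b in((-10,-11),(-10,11),(10,11),(10,-11))]).ravel())
```

```text
rider rows 166-184, cols 198-220
166 [152 152 153 150 147 147 149 150 149 146 146 145 143 145 145 146 144 146 145 148 145 146 147]
167 [149 150 151 148 146 148 149 150 147 147 143 145 145 144 147 149 147 145 144 145 145 145 146]
168 [150 150 148 147 146 148 151 150 147 144 144 146 143 142 142 147 146 146 146 146 146 147 146]
169 [150 147 149 146 148 147 144 144 145 147 151 154 154 148 145 143 145 148 146 148 149 148 145]
170 [152 150 147 147 148 148 147 146 151 153 160 169 173 171 160 145 140 148 151 151 153 151 145]
171 [151 150 146 147 146 149 163 169 163 147 147 159 176 183 173 144 135 146 151 153 153 144 137]
172 [151 149 148 147 144 150 170 180 160 125 111 123 151 177 174 144 129 137 140 141 137 127 114]
173 [150 150 149 148 141 146 171 179 147 105  82  88 124 170 179 145 116 112 113 113 109  99  90]
174 [149 145 140 142 134 140 170 178 143 101  77  81 121 170 182 153 116  96 100 109 117 115 108]
175 [137 125 116 116 113 132 168 181 157 119  97 100 136 175 187 169 134 108 120 148 162 159 152]
176 [108 102  98  99 108 135 171 187 177 157 137 139 163 185 193 178 151 129 141 168 18
[... 2504 characters left out ...]
 50 51 54 52 53 52 51 68 77 78 79 79 76 76]
189 [77 81 80 79 65 52 51 51 52 53 56 55 56 49 50 64 76 77 77 77 78 79]
66 top corners [213.  170.7 214.3 179.3 205.4 180.7 204.2 172. ] apex 49,55 [210.4 180.9 210.1 180.4]
68 top corners [212.1 170.8 213.3 179.5 204.4 180.8 203.2 172.1] apex 49,55 [209.4 181.1 209.1 180.6]
70 top corners [211.1 171.  212.3 179.6 203.4 181.  202.2 172.3] apex 49,55 [208.4 181.2 208.1 180.7]
ptr -20 [252.  174.6 253.6 184.6] post top [260.  183.1 261.8 194.5 251.3 196.1 249.5 184.7]
ptr -16 [250.1 174.9 251.7 184.9] post top [257.9 183.4 259.7 194.8 249.2 196.5 247.4 185. ]
ptr -10 [247.2 175.4 248.8 185.4] post top [254.7 183.9 256.5 195.3 246.  196.9 244.2 185.5]
```

Top at home: wedge apex at column 209.0 and pointer at 250.3, so the full draw is about 84.6 mm. The side block fit gives 85. I move 5.2 mm more and look again.

```bash
python3 -m inch '[[0.004,0,0,0,0,0],[0.008,0,0,0,0,0],[0.013,0,0,0,0,0],[0.013,0,0,0,0,0],[0.013,0,0,0,0,0]]'
python3 - <<'E'
from h import *
np.set_printoptions(precision=1,suppress=True,linewidth=200)
s=status.observe(); d=np.array(s['eef_pos'])-[557.5,15.5,81]; c,q_=np.cos(yaw()),np.sin(yaw()); print("drawn",c*d[0]+q_*d[1],s['force'],s['width']*85)
ims=[eyes.get_image("side") for _ in range(4)]; p=np.load("g.npy")
for im in ims[-2:]:
  for t in("pointer_tip","rider_mark"):
    for q in eyes.tip_of(im,t)[:1]:
        w=atz(im,q["uv"],49)[:2]-p[:2]; print(t,q["uv"],q["conf"],c*w[0]+q_*w[1],-q_*w[0]+c*w[1])
f=np.mean([i["color"].astype(float) for i in ims],0); g=f.max(2)
for v in range(230,246): print(v,g[v,238:263].astype(int))
cv2.imwrite("pics/s.png",cv2.resize(f[215:265,225:285].astype(np.uint8),None,fx=12,fy=12,interpolation=cv2.INTER_CUBIC))
E
```

```text
t: 13.23
eef_pos: [544.9, 99.1, 81.0]
eef_rot: [[-0.149, 0.989, 0.002], [0.989, 0.149, -0.002], [-0.002, 0.002, -1.0]]
force: [-3.8, -3.4, 8.2]
width: 0.251
gripper_force: 42.4
drawn 84.51185097554435 [-3.8 -3.4  8.2] 21.308930834360847
pointer_tip [251.8, 238.5] 0.8 71.30169582241801 -38.4558609449939
rider_mark [250.8, 237.8] 0.42 69.79811023248496 -40.3515435042876
pointer_tip [252.6, 238.9] 0.95 72.14183795901997 -36.96585052859155
rider_mark [253.4, 235.4] 0.62 64.15540040094163 -36.01908836484794
230 [138 135 145 204 206 211 213 197 139 134 125  69  55  47  62  60  63  64  64  64  65  63  46   6   9]
231 [133 134 183 191 124  93  73 113 168 191 191 179  91  40  62  60  64  64  64  64  65  62  45   5   8]
232 [126  94 172 152  49  54  54  54  87 197 188 168  63  60  61  60  63  64  64  64  64  64  63  28   5]
233 [126  96 181 117  49  59  61  53  83 199 186 157 108  56  59  61  63  64  64  63  63  63  68  62  16]
234 [130 130 183  74  49  60  61  49  65 199 182 151 185  77  55  60  63  62  62  62  61  61  63  64  64]
235 [129 106 196 182  33   4  19  28 105 195 180 143 191 122  
[... 403 characters left out ...]
 73  77  85  91  65  57  57  58  60  73  71  71  71  70  71  71]
240 [138  80  75  75  77  75  75  76  79  80  79  55  72  63  59  61  64  61  61  61  60  59  59  60  57]
241 [134  78  71  75  76  76  77  76  76  76  79  76  73  63  59  62  64  62  64  63  62  62  63  63  61]
242 [130  72  69  71  72  74  74  73  74  73  75  81  73  63  59  63  64  63  64  64  63  63  63  63  62]
243 [134 130  77  85  75  73  68  64  62  64  73 103  63  62  59  64  64  63  64  63  62  62  63  62  62]
244 [141 138  89  52  60  43  85 145 141 142 141  92  62  62  60  63  64  63  63  63  63  63  63  63  61]
245 [149 146  93  51  62  63 113 202 193 195 190  90  62  61  60  63  64  62  63  62  63  63  63  63  61]
```

View pics/s.png

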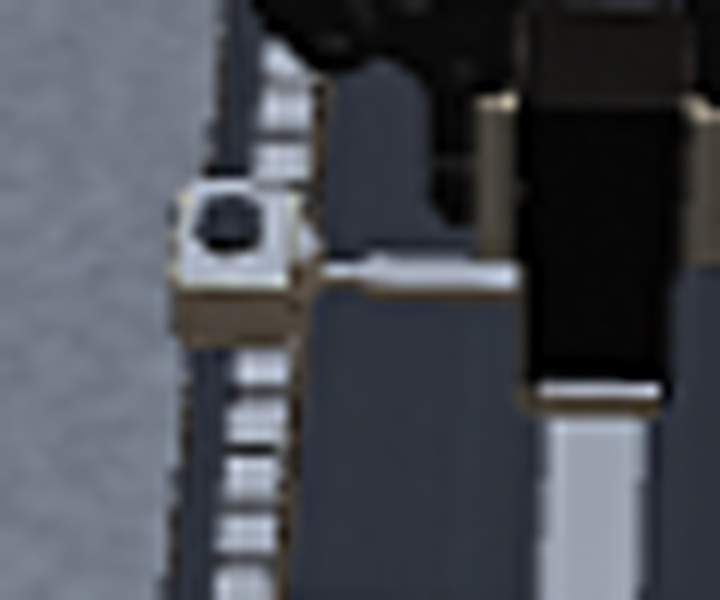

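The pointer tip (crop (325,270)) meets the middle of the rider's wedge edge (apex about (318,245) down to (310,290)), so it is level with it. A short hold to confirm it stays still, then I hand in.

```bash
python3 -m inch '[[0,0,0,0,0,0],[0,0,0,0,0,0],[0,0,0,0,0,0],[0,0,0,0,0,0],[0,0,0,0,0,0]]' && python3 -c "
from h import *
print(order.sign_off())"
```

```text
t: 14.05
eef_pos: [544.9, 99.0, 81.0]
eef_rot: [[-0.149, 0.989, 0.002], [0.989, 0.149, -0.002], [-0.002, 0.002, -1.0]]
force: [-3.4, -3.1, 7.7]
width: 0.255
gripper_force: 42.4
the job is handed in; nothing more can be done
None
```

I handed the job in at 14 s: the knob is turned to its stop (about 1.58 rad), and the arm is drawn out 84.5 mm and held there with the post pinched at 42 N. My estimates of the rider's place run from 84.2 to 85.6 mm, so the pointer should be level to about 1 mm; the button could not be seen under the pad, I saw nothing knocked or shifted, and no verdict came back.

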